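# Clear fitting scrap from an amplifier into the scrap bin

## Robot

A 6-joint arm with a two-finger parallel gripper is mounted at the origin on the work surface. World frame = base frame: x ahead of the robot, y to its left, z up, the work surface at z = 0. Lengths are in m, angles in rad, forces in N, time in s.
With the tool pointing down it reaches from about 0.3 to 0.85 m from the base axis. Payload 4.2 kg.
Tool frame: the origin (TCP) lies at the very end of the fingers, on their centre line; the grasp point (between the pads) lies 19 mm behind it; z points along the fingers, y is the line along which they close (so a half turn about z gives the same grasp; the last joint's range is limited). The gripper opens to 91 mm and grips with 3 to 60 N. Pads are 32 mm wide; open, the fingers measure 118 mm over their backs; the gripper's body (76 mm by 178 mm) begins 60 mm behind the grasp point.
Start: joints at [-1.306, 0.32, 1.565, -0, 1.257, -0.02], TCP at [0.162, -0.552, 0.214] pointing down, gripper open.
Joint ranges: [-3.11, 3.11], [-0.84, 2.01], [0.21, 2.61], [-1.34, 4.49], [0.05, 2.63], [-2.56, 2.56]. Speed limits (rad/s): [2.57, 2.57, 3.14, 3.14, 3.14, 3.14].

## Interface

Orientations are given as a 3x3 rotation matrix whose columns are the frame's x, y, z axes.
In Python, from cell import sensors, camera, camera_model, r gives the robot as it stands. The module is installed in compiled form; this text tells all that it offers.
- The arm moves only by the tool apply_moves, never from a script. Its argument "commands" is one flat list of numbers, 7 for each row, row after row: the finger opening in mm, from 0 to 91.2, then the shift along the tool's x, y, z in mm, then the turn, a rotation vector about the tool's x, y, z in rad. In form: [hand, dx, dy, dz, ax, ay, az, hand, dx, dy, dz, ax, ay, az, ...]. A call has exactly 8 rows; each row is the pose to reach, as a shift and turn from the pose commanded when the call began, along the tool's axes at that moment; what a row does not reach only later rows make up. A row lasts 1/10 s, in which the tool goes at most 50 mm and 8.59 degrees, less where a joint would pass 70% of its speed; a pose out of reach is approached as far as the arm can. A call with a gripper value outside its range is refused whole. The fingers move at their own pace and stop on an object; the grip force is fixed at half the most. Time passes only in rows, so rows that repeat a pose let the fingers close, or fill a call up. It gives the time, the measured TCP pose, the force, the opening and the grip force at its end, in the units of the state.
- sensors.get_state(): the state, without advancing time (a new reading comes with each control period).
- camera(name): name is "scene" or "top"; returns (picture, depth): 400x640x3 uint8, blue, green, red; 400x640 float32, m along the optical axis (not along the pixel's ray), 0 where there is no reading.
- camera_model(name): a dict with "mtx" (3x3 intrinsics, pixels), "D" ([k1, k2, p1, p2, k3] as OpenCV has them; the pictures are not rectified), "R" (3x3) and "t" (3): a world point X has camera coordinates R X + t. Camera axes: x right, y down, z forward; pixel columns grow to the right and rows downward; lengths in m; the calibration is good to about 2 mm. A picture is of the moment at which its call begins. camera_model takes no time and is no camera call.
- r.finish_job(): hands the job in; it is judged then, once.
The state is a dict: "time_s": time; "joint_positions": joint angles; "joint_vel": joint speeds; "joint_efforts": joint torques, N m; "eef_pos": TCP position; "ee_rot": TCP orientation; "wrist_force": force on the tool from outside, world axes, zero at the start; "torque": the same for the moment, N m; "gripper_width": opening from 0.0 (shut) to 1.0 (fully open); "grasp_force": force on a finger pad.
Only numpy, scipy, OpenCV 4.12 (cv2) and the standard library are available. Lean on these libraries where they do the work, as an engineer would, in place of code of your own. Each camera call takes 0.05 s, during which the arm holds its last target. There are 200 camera calls.

## Task

Clear the fitting scrap into the grey scrap bin: the aluminium bar offcut that has slid under the amplifier stand, and the wooden block and the L-shaped cardboard corner lying on the amplifier's cover. Draw the bar out by the end that sticks out, lay it flat on the open bench clear of the stand and let go of it, then pick it up again round its middle to carry it to the bin, where all three must end up lying wholly inside, below the low sides' rim. Leave the screwdriver, spray can and jar where they are.

Things in the scene. Friction and masses are not known exactly. Their poses are not given: they have to be found in the camera images.
- stand: Fixed steel stand carrying an aluminium amplifier. Origin on the bench under its centre, front to -x, z up. Shelf 250 (x) by 220 (y) mm, underside at z = 46 mm, on two 4 mm side plates at x = -123 and +123 mm: below it a tunnel along y, open at y = -110 and +110 mm. The amplifier fills the shelf (240 by 214 mm) up to its flat cover at z = 120 mm; front handles reach x = -154 mm.
- bin: Fixed grey plastic scrap bin, open at the top. Origin on the bench under its centre, z up. Inside 204 mm along x, 140 mm along y; floor 8 mm, walls 5 mm thick. The two long sides (at y = -72.5 and +72.5 mm) are low, rim at z = 85 mm; the two ends (at x = -104.5 and +104.5 mm) are tall, top at z = 150 mm.
- bar: Loose aluminium profile offcut, a square bar 180 mm long (its x axis) and 28 by 28 mm, 0.2 kg. Origin at the centre of its underside. At the start it lies flat on the bench, mostly in the tunnel under the stand, one end sticking out 60 to 90 mm past the stand's y = -110 mm edge.
- bar_mid (a point): Centre of the bar (14 mm above its underside).
- bar_end1 (a point): Centre of the bar's end face at its +x end; either this or the other end sticks out.
- bar_end2 (a point): Centre of the bar's end face at its -x end.
- block: Loose wooden packing block, 58 (x) by 40 (y) by 34 (z) mm, origin at the centre of its underside; starts on the amplifier's cover.
- corner: Loose L-shaped corner protector of pressed cardboard, 36 mm high. Origin on its underside, at the centre of the 64 by 64 mm square that encloses the L. One leg fills x -32..32, y -32..-8 mm; the other x -32..-8, y -8..32 mm (legs 24 mm thick). Starts on the amplifier's cover.
- driver: Screwdriver, 170 mm long along its x, handle (about 30 mm thick) to -x, lying on the rear part of the amplifier's cover. Leave alone.
- can: White spray can standing on the bench, 52 mm diameter, 150 mm high; origin at its underside's centre. Leave alone.
- jar: Clear jar with black cap standing on the bench, 64 mm diameter, 75 mm high; origin at its underside's centre. Leave alone.

How it is judged:
By the outcome, as a careful person would: the job done as asked, in the order asked, and still so for the second after the job is handed in, with the robot touching nothing.
It also fails if it takes over 72 s, if anything falls off the work surface, if the arm or the gripper's body presses on something with over 40 N, if the wrist force passes 120 N, or if a joint passes its speed limit or range.

## Working session

There is one attempt and no reset: what is moved stays moved. The work goes in short steps, Python scripts to look and compute and a tool call to move; the robot and the scene stay as the last step left them, time stands still between calls to the robot, and variables do not carry over. Pictures are saved under pics/ and viewed, at most 10 in all, crops included, and the job is handed in when it is done.

Besides the shell and the picture viewer there is one more tool, called after "Call:" in YAML: its name, and indented under it one key for each argument. apply_moves: Moves the arm, as the interface text tells. Its arguments: {"type":"object","properties":{"commands":{"type":"array","items":{"type":"number"}}},"required":["commands"]}

```bash
mkdir -p pics; cat > h.py <<'E'
import numpy as np, cv2
from cell import sensors, camera, camera_model, r
def world(name,depth):
    m=camera_model(name);h,w=depth.shape
    u,v=np.meshgrid(np.arange(w),np.arange(h))
    p=cv2.undistortPoints(np.stack([u,v],-1).reshape(-1,1,2).astype(float),np.array(m["mtx"]),np.array(m["D"])).reshape(h,w,2)
    c=np.dstack([p*depth[...,None],depth])
    X=(c-np.array(m["t"]))@np.array(m["R"]); X[depth==0]=np.nan
    return X
E
python3 - <<'E'
from h import *
for n in("scene","top"):
    p,d=camera(n);cv2.imwrite(f"pics/{n}0.png",p);np.save(f"{n}0.npy",world(n,d));m=camera_model(n)
    print(n,-np.array(m["R"]).T@m["t"])
s=sensors.get_state();print(s["eef_pos"],s["ee_rot"],s["time_s"])
E
```

```text
scene [1.14506867 0.17507128 0.79693029]
top [4.00459529e-01 6.02054914e-04 1.02938339e+00]
[ 0.16143821 -0.5513996   0.21318885] [[ 9.59726824e-01  2.80934597e-01 -4.19274005e-04]
 [ 2.80934908e-01 -9.59725565e-01  1.55492362e-03]
 [ 3.44438580e-05 -1.61009061e-03 -9.99998703e-01]] 0.1
```

View pics/top0.png

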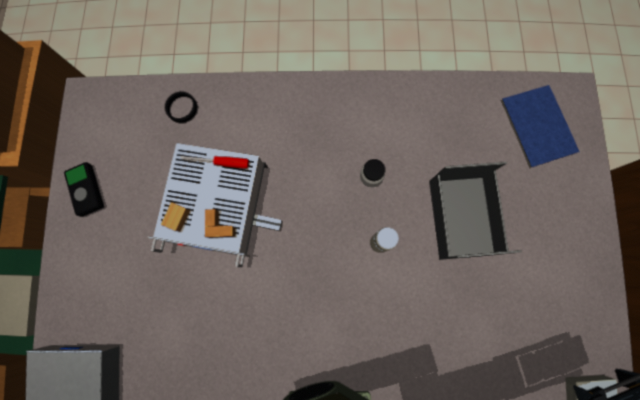

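View pics/scene0.png

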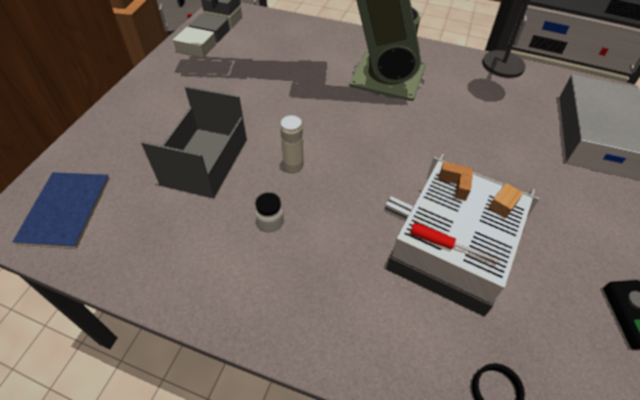

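The top view shows the stand near (208,198), the bar end at (255–282,222), the block at (175,217), the corner at (217,224), the bin at (470,213), the can at (386,239) and the jar at (373,172). Next I'll measure poses.

```bash
cat > meas.py <<'E'
from h import *
def mask(X,z,x0,x1,y0,y1):
    return (X[...,2]>z[0])&(X[...,2]<z[1])&(X[...,0]>x0)&(X[...,0]<x1)&(X[...,1]>y0)&(X[...,1]<y1)
def blobs(X,z,box=(0.2,.9,-.6,.6),amin=25):
    m=mask(X,z,*box).astype(np.uint8)
    n,l,s,c=cv2.connectedComponentsWithStats(m,connectivity=4)
    for i in range(1,n):
        if s[i,4]<amin: continue
        P=X[l==i]; rc=cv2.minAreaRect((P[:,:2]*1000).astype(np.float32))
        print(z,s[i],"z %.3f"%np.median(P[:,2]),"ctr",np.round(rc[0],1),"size",np.round(rc[1],1),"ang %.1f"%rc[2],"corners",np.round(cv2.boxPoints(rc)).astype(int).tolist())
E
python3 - <<'E'
from meas import *
X=np.load("top0.npy")
for z in[(.146,.165),(.018,.036),(.110,.127),(.065,.09)]: blobs(X,z)
for u,v in[(175,217),(210,216),(225,231),(275,224),(470,215),(373,170),(387,238),(230,162)]: print(u,v,X[v,u].round(4))
S=np.load("scene0.npy");print("scene")
for z in[(.146,.165),(.02,.036),(.110,.127)]: blobs(S,z)
p=cv2.imread("pics/top0.png");cv2.imwrite("pics/crop.png",cv2.resize(p[130:275,140:300],None,fx=5,fy=4,interpolation=cv2.INTER_CUBIC)[:, :800])
E
```

```text
(0.146, 0.165) [221 158  15   5  30] z 0.147 ctr [659.7 237.6] size [34.8  6.7] ang 78.0 corners [[653, 221], [659, 220], [667, 254], [660, 255]]
(0.146, 0.165) [445 162  61   7 143] z 0.150 ctr [ 645.5 -348.2] size [  6.2 144.6] ang 4.7 corners [[636, -276], [648, -420], [655, -420], [643, -276]]
(0.146, 0.165) [161 203  26  28 417] z 0.154 ctr [524.5 360.6] size [40.6 57.3] ang 68.8 corners [[490, 352], [544, 331], [559, 369], [505, 390]]
(0.146, 0.165) [205 209  28  29 492] z 0.156 ctr [509.7 252.2] size [64.5 62.2] ang 2.4 corners [[476, 282], [479, 220], [543, 222], [541, 285]]
(0.146, 0.165) [377 228  22  21 352] z 0.150 ctr [ 473.8 -134.2] size [45.9 47.4] ang 43.5 corners [[441, -133], [474, -167], [507, -136], [474, -101]]
(0.146, 0.165) [456 250  66   8 149] z 0.150 ctr [ 436.4 -363.5] size [  5.2 149.7] ang 3.9 corners [[429, -289], [439, -438], [444, -438], [434, -289]]
(0.018, 0.036) [164  92  32  29 261] z 0.023 ctr [857.3 419.8] size [84.3 89.7] ang 2.1 corners [[814, 463], [817, 373], [901, 376], [898, 466]]
(0.018, 0.036) [440 176  59  76 281] z 0.027 ctr [ 573.6 -40
[... 3541 characters left out ...]
9.  414.5] size [63.6 90.2] ang 18.2 corners [[805, 447], [833, 362], [893, 382], [865, 467]]
(0.11, 0.127) [187  94  55  15 276] z 0.119 ctr [ 438.8 -364.3] size [  7.7 148.6] ang 3.6 corners [[430, -290], [440, -439], [447, -438], [438, -290]]
(0.11, 0.127) [280 131  22  11 115] z 0.118 ctr [ 490.9 -131.1] size [23.9 50.5] ang 16.9 corners [[472, -110], [487, -159], [510, -152], [495, -103]]
(0.11, 0.127) [144 150  61  18 299] z 0.119 ctr [ 648.4 -349. ] size [  5.3 149.8] ang 4.3 corners [[640, -274], [651, -424], [657, -424], [645, -274]]
(0.11, 0.127) [ 396  154  143  136 8512] z 0.119 ctr [566.1 298.6] size [237.1 274. ] ang 80.9 corners [[412, 203], [683, 160], [720, 394], [449, 437]]
```

View pics/crop.png

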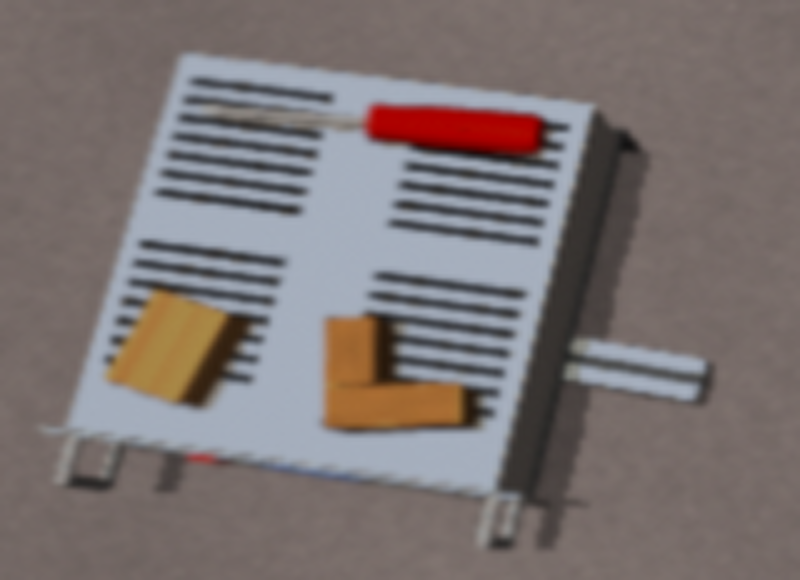

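The crop confirms the corner's vertex is on the front-left, at about (325,430), the block's long axis runs diagonally at (170,345), and the bar end is at (705,380). Measured sizes and heights match the spec.

```bash
cat > go.py <<'E'
# go.py x y z(mm) yaw_deg of tool x : shift/turn in tool axes from the present pose
import sys
from h import *
from scipy.spatial.transform import Rotation as R
s=sensors.get_state();Rt=np.array(s["ee_rot"]);p=np.array(s["eef_pos"])*1000
print("t",round(s["time_s"],2),"pos",p.round(1),"yaw %.1f"%np.degrees(np.arctan2(Rt[1,0],Rt[0,0])),"w %.1f"%(s["gripper_width"]*91.2),"F",np.round(s["wrist_force"],1),"q",np.round(s["joint_positions"],2))
for a in sys.argv[1:]:
    x,y,z,f=map(float,a.split(","));f=np.radians(f)
    T=np.array([[np.cos(f),np.sin(f),0],[np.sin(f),-np.cos(f),0],[0,0,-1]])
    d=Rt.T@(np.array([x,y,z])-p); w=R.from_matrix(Rt.T@T).as_rotvec()
    print(a,"->",d.round(1),w.round(3)); p=np.array([x,y,z]);Rt=T
E
python3 go.py 523,142.5,214,78.5 523,142.5,5,78.5
```

```text
t 0.1 pos [ 161.4 -551.4  213.2] yaw 16.3 w 90.9 F [ 0.2  0.4 -0.3] q [-1.31  0.32  1.57  0.    1.26 -0.02]
523,142.5,214,78.5 -> [ 5.419e+02 -5.644e+02  1.000e-01] [-1.000e-03 -1.000e-03 -1.085e+00]
523,142.5,5,78.5 -> [  0.   0. 209.] [0. 0. 0.]
```

Call:
apply_moves:
  commands: [70,542,-564,0,0,0,-1.085,70,542,-564,0,0,0,-1.085,70,542,-564,0,0,0,-1.085,70,542,-564,0,0,0,-1.085,70,542,-564,0,0,0,-1.085,70,542,-564,0,0,0,-1.085,70,542,-564,0,0,0,-1.085,70,542,-564,0,0,0,-1.085]

```text
time_s: 0.9
eef_pos: [0.3468, -0.1952, 0.2139]
ee_rot: [[0.197, 0.98, 0.0], [0.98, -0.197, -0.0], [-0.0, 0.0, -1.0]]
wrist_force: [1.4, 0.2, 1.0]
gripper_width: 0.772
grasp_force: 0.0
```

```bash
python3 go.py 523,142.5,214,78.5
```

```text
t 0.9 pos [ 346.8 -195.2  213.9] yaw 78.6 w 70.4 F [1.4 0.2 1. ] q [-0.54  0.04  1.92 -0.    1.18 -0.34]
523,142.5,214,78.5 -> [ 3.658e+02  1.063e+02 -1.000e-01] [0.    0.    0.002]
```

Call:
apply_moves:
  commands: [60,366,106,0,0,0,0,60,366,106,0,0,0,0,60,366,106,0,0,0,0,60,366,106,0,0,0,0,60,366,106,0,0,0,0,60,366,106,0,0,0,0,60,366,106,0,0,0,0,60,366,106,0,0,0,0]

```text
time_s: 1.7
eef_pos: [0.5244, 0.1435, 0.2133]
ee_rot: [[0.197, 0.98, -0.0], [0.98, -0.197, 0.001], [0.0, -0.0, -1.0]]
wrist_force: [-1.2, -0.5, -0.9]
gripper_width: 0.658
grasp_force: 0.0
```

```bash
python3 go.py 523,142.5,5,78.5
```

```text
t 1.7 pos [524.4 143.5 213.3] yaw 78.6 w 60.0 F [-1.2 -0.5 -0.9] q [0.25 0.27 1.64 0.   1.23 0.44]
523,142.5,5,78.5 -> [ -1.3  -1.1 208.3] [-0.    -0.     0.002]
```

Call:
apply_moves:
  commands: [60,-1,-1,45,0,0,0,60,-1,-1,90,0,0,0,60,-1,-1,135,0,0,0,60,-1,-1,170,0,0,0,60,-1,-1,195,0,0,0,60,-1,-1,205,0,0,0,60,-1,-1,208,0,0,0,60,-1,-1,208,0,0,0]

```text
time_s: 2.5
eef_pos: [0.5229, 0.1396, 0.0065]
ee_rot: [[0.2, 0.98, 0.001], [0.98, -0.2, 0.0], [0.0, 0.001, -1.0]]
wrist_force: [-0.1, 0.0, -0.0]
gripper_width: 0.657
grasp_force: 0.0
```

Call:
apply_moves:
  commands: [10,0,0,0,0,0,0,10,0,0,0,0,0,0,10,0,0,0,0,0,0,10,0,0,0,0,0,0,10,0,0,0,0,0,0,10,0,0,0,0,0,0,10,0,0,0,0,0,0,10,0,0,0,0,0,0]

```text
time_s: 3.3
eef_pos: [0.5226, 0.1395, 0.0064]
ee_rot: [[0.2, 0.98, 0.001], [0.98, -0.2, 0.0], [0.0, 0.001, -1.0]]
wrist_force: [-1.3, -0.2, 5.2]
gripper_width: 0.305
grasp_force: 30.0
```

Call:
apply_moves:
  commands: [10,-10,0,0,0,0,0,10,-30,0,0,0,0,0,10,-55,0,0,0,0,0,10,-85,0,0,0,0,0,10,-115,0,0,0,0,0,10,-140,0,0,0,0,0,10,-155,0,0,0,0,0,10,-160,0,0,0,0,0]

```text
time_s: 4.1
eef_pos: [0.4905, -0.0185, 0.0064]
ee_rot: [[0.202, 0.979, 0.001], [0.979, -0.202, 0.001], [0.001, 0.001, -1.0]]
wrist_force: [1.5, 4.6, 5.9]
gripper_width: 0.303
grasp_force: 30.0
```

```bash
python3 go.py; python3 - <<'E'
from meas import *
p,d=camera("top");cv2.imwrite("pics/t1.png",p);X=world("top",d)
blobs(X,(.018,.036),(.4,.65,-.1,.23))
p,d=camera("scene");cv2.imwrite("pics/s1.png",p);blobs(world("scene",d),(.018,.036),(.4,.65,-.1,.23))
E
```

```text
t 4.1 pos [490.5 -18.5   6.4] yaw 78.3 w 27.7 F [1.5 4.6 5.9] q [-0.06  0.42  2.03  0.    0.69  0.14]
(0.018, 0.036) [272 218  32  17 340] z 0.028 ctr [516.2 104.5] size [80.5 28.3] ang 78.0 corners [[494, 68], [522, 62], [538, 141], [511, 147]]
(0.018, 0.036) [332 169  65  41 758] z 0.027 ctr [504.9  64.7] size [160.8  50.3] ang 82.2 corners [[469, -12], [519, -18], [541, 141], [491, 148]]
```

View pics/s1.png

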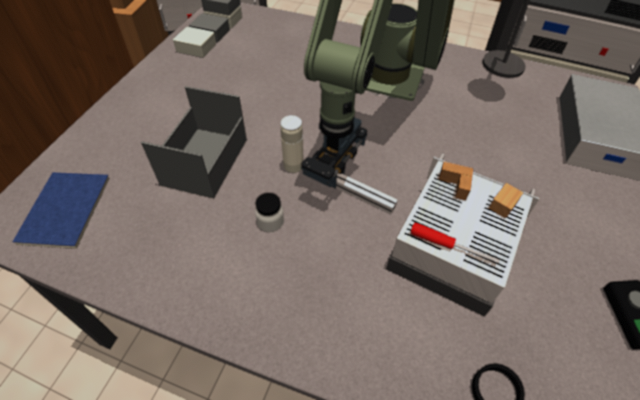

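The bar is out on the open bench between (335,178) and (395,205). Release it, lift, and move over its middle.

Call:
apply_moves:
  commands: [60,0,0,0,0,0,0,60,0,0,0,0,0,0,60,0,0,0,0,0,0,60,0,0,0,0,0,0,60,0,0,0,0,0,0,60,0,0,-20,0,0,0,60,0,0,-60,0,0,0,60,0,0,-60,0,0,0]

```text
time_s: 5.0
eef_pos: [0.4938, -0.0174, 0.0699]
ee_rot: [[0.199, 0.98, 0.009], [0.98, -0.199, -0.001], [0.001, 0.009, -1.0]]
wrist_force: [1.1, -0.5, -0.6]
gripper_width: 0.662
grasp_force: 0.0
```

```bash
python3 - <<'E'
from meas import *
p,d=camera("top");blobs(world("top",d),(.018,.036),(.4,.65,-.1,.23))
E
python3 go.py 507,56,66,78 507,56,6,78
```

```text
(0.018, 0.036) [273 218  28  16 299] z 0.028 ctr [517. 109.] size [70.7 28.8] ang 77.7 corners [[495, 78], [524, 71], [539, 140], [510, 147]]
t 5.05 pos [492.2 -17.3  68. ] yaw 78.5 w 60.4 F [-0.5 -0.8  0.6] q [-0.06  0.34  1.96 -0.    0.84  0.14]
507,56,66,78 -> [74.7 -0.2  2.1] [ 0.006 -0.001  0.009]
507,56,6,78 -> [ 0.  0. 60.] [0. 0. 0.]
```

Call:
apply_moves:
  commands: [60,35,0,2,0,0,0,60,65,0,2,0,0,0.01,60,75,0,2,0,0,0.01,60,75,0,25,0,0,0.01,60,75,0,48,0,0,0.01,60,75,0,60,0,0,0.01,60,75,0,62,0,0,0.01,60,75,0,62,0,0,0.01]

```text
time_s: 5.85
eef_pos: [0.5052, 0.0559, 0.0037]
ee_rot: [[0.21, 0.978, -0.001], [0.978, -0.21, -0.0], [-0.0, -0.001, -1.0]]
wrist_force: [-0.0, -1.1, 1.1]
gripper_width: 0.658
grasp_force: 0.0
```

Call:
apply_moves:
  commands: [10,0,0,0,0,0,0,10,0,0,0,0,0,0,10,0,0,0,0,0,0,10,0,0,0,0,0,0,10,0,0,0,0,0,0,10,0,0,0,0,0,0,10,0,0,-15,0,0,0,10,0,0,-40,0,0,0]

```text
time_s: 6.65
eef_pos: [0.5032, 0.056, 0.0425]
ee_rot: [[0.209, 0.978, -0.006], [0.978, -0.209, -0.001], [-0.002, -0.006, -1.0]]
wrist_force: [0.2, -0.1, -2.6]
gripper_width: 0.307
grasp_force: 30.0
```

```bash
python3 - <<'E'
from meas import *
p,d=camera("top");blobs(world("top",d),(.03,.09),(.4,.65,-.1,.17))
p,d=camera("scene");blobs(world("scene",d),(.03,.09),(.4,.65,-.1,.17))
c,s=np.cos(np.radians(4.5)),np.sin(np.radians(4.5))
for b in[(0,-36),(50,38),(-50,25)]: print(b,541.5+c*b[0]-s*b[1],-356.5+s*b[0]+c*b[1])
E
python3 go.py 507,56,220,78 544,-392,220,4.5 544,-392,14,4.5
```

```text
(0.03, 0.09) [361 171   7  12  55] z 0.051 ctr [639.4 -93. ] size [21.1 12.5] ang 0.8 corners [[629, -87], [629, -99], [650, -99], [650, -87]]
(0.03, 0.09) [317 227   5  13  31] z 0.067 ctr [494.4  23.7] size [28.   9.6] ang 6.2 corners [[480, 27], [481, 17], [509, 20], [508, 30]]
(0.03, 0.09) [332 230  11  13 112] z 0.067 ctr [486.7 -20. ] size [25.7 28.2] ang 80.3 corners [[471, -30], [498, -35], [503, -10], [475, -5]]
(0.03, 0.09) [326 157   9  17  68] z 0.067 ctr [490.6 -30.6] size [31.  13.7] ang 6.7 corners [[474, -26], [476, -39], [507, -36], [505, -22]]
(0.03, 0.09) [363 175  37  28 586] z 0.069 ctr [517.3 104.6] size [78.8 48. ] ang 80.1 corners [[487, 70], [534, 62], [548, 139], [500, 148]]
(0.03, 0.09) [277 198   6  14  28] z 0.062 ctr [643.1 -95.7] size [16.5  9.1] ang 23.8 corners [[634, -95], [637, -103], [652, -97], [649, -88]]
(0, -36) 544.3245274462024 -392.3890240143926
(50, 38) 588.3644210489983 -314.69418653174887
(-50, 25) 489.6926559201475 -335.50002144306404
t 6.75 pos [507.2  56.4  45.8] yaw 77.9 w 27.7 F [ 1.7  0.4 -2.3] q [ 0.09  0.39  1.94 -0.    0.8   0.3 ]
507,56,220,78 -> [  -0.2    0.8 -174.2] [ 0.005 -0.002 -0.002]
544,-392,220,4.5 -> [-430.5  129.3    0. ] [0.    0.    1.283]
544,-392,14,4.5 -> [  0.   0. 206.] [0. 0. 0.]
```

Call:
apply_moves:
  commands: [10,0,0,-45,0,0,0,10,0,0,-90,0,0,0,10,0,0,-135,0,0,0,10,0,0,-175,0,0,0,10,-40,10,-175,0,0,0.12,10,-80,20,-175,0,0,0.24,10,-125,35,-175,0,0,0.36,10,-170,50,-175,0,0,0.48]

```text
time_s: 7.55
eef_pos: [0.5179, -0.1218, 0.2173]
ee_rot: [[0.641, 0.768, -0.002], [0.768, -0.641, 0.001], [-0.001, -0.002, -1.0]]
wrist_force: [0.7, -0.1, -2.8]
gripper_width: 0.306
grasp_force: 30.0
```

```bash
python3 go.py 544,-392,220,4.5
```

```text
t 7.55 pos [ 517.9 -121.8  217.3] yaw 50.2 w 27.9 F [ 0.7 -0.1 -2.8] q [-0.25  0.25  1.65  0.    1.24  0.44]
544,-392,220,4.5 -> [-190.8  193.1   -2.9] [-0.001  0.001  0.797]
```

Call:
apply_moves:
  commands: [10,-30,30,-3,0,0,0.13,10,-60,60,-3,0,0,0.27,10,-90,90,-3,0,0,0.4,10,-120,120,-3,0,0,0.53,10,-150,152,-3,0,0,0.66,10,-180,182,-3,0,0,0.77,10,-191,193,-3,0,0,0.797,10,-191,193,-3,0,0,0.797]

```text
time_s: 8.35
eef_pos: [0.5449, -0.3926, 0.2191]
ee_rot: [[0.997, 0.08, -0.003], [0.08, -0.997, 0.002], [-0.003, -0.002, -1.0]]
wrist_force: [0.1, 0.3, -2.4]
gripper_width: 0.301
grasp_force: 30.0
```

```bash
python3 go.py 544,-392,15,4.5; python3 - <<'E'
from meas import *
p,d=camera("top");cv2.imwrite("pics/t2.png",p[120:300,380:560].repeat(3,0).repeat(3,1));blobs(world("top",d),(.215,.26),(.4,.7,-.5,-.2))
E
```

```text
t 8.35 pos [ 544.9 -392.6  219.1] yaw 4.6 w 27.5 F [ 0.1  0.3 -2.4] q [-0.64  0.47  1.31 -0.    1.36  0.85]
544,-392,15,4.5 -> [ -0.4  -0.3 204.1] [-0.002  0.003  0.002]
(0.215, 0.26) [498 158  21  19 268] z 0.242 ctr [ 615.4 -386.8] size [40.7 28.7] ang 6.9 corners [[594, -375], [597, -403], [637, -399], [634, -370]]
(0.215, 0.26) [506 212  25  32 560] z 0.242 ctr [ 486.6 -396. ] size [64.3 30. ] ang 4.7 corners [[453, -384], [456, -414], [520, -408], [517, -378]]
```

View pics/t2.png

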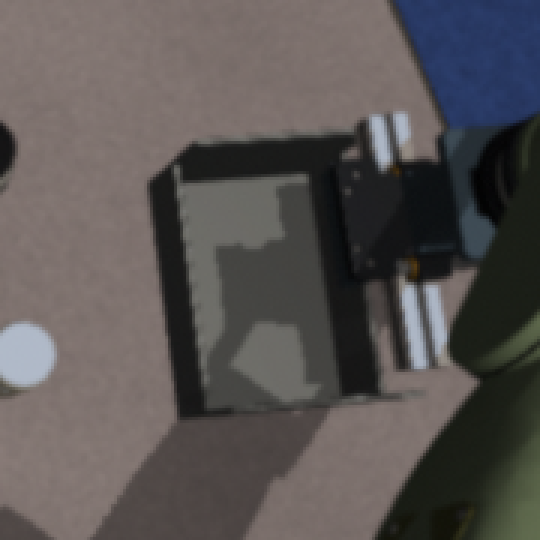

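The bar is centred over the bin with both ends clear (about (390,140) and (425,325)). Lowering it.

Call:
apply_moves:
  commands: [10,0,0,35,0,0,0,10,0,0,70,0,0,0,10,0,0,105,0,0,0,10,0,0,140,0,0,0,10,0,0,170,0,0,0,10,0,0,190,0,0,0,10,0,0,201,0,0,0,10,0,0,204,0,0,0]

```text
time_s: 9.2
eef_pos: [0.5451, -0.3888, 0.0167]
ee_rot: [[0.996, 0.084, -0.002], [0.084, -0.996, 0.002], [-0.002, -0.002, -1.0]]
wrist_force: [0.5, -0.4, -2.1]
gripper_width: 0.301
grasp_force: 30.0
```

Call:
apply_moves:
  commands: [32,0,0,0,0,0,0,32,0,0,0,0,0,0,32,0,0,0,0,0,0,32,0,0,0,0,0,0,32,0,0,-20,0,0,0,32,0,0,-60,0,0,0,32,0,0,-110,0,0,0,32,0,0,-160,0,0,0]

```text
time_s: 10.0
eef_pos: [0.5453, -0.3906, 0.1799]
ee_rot: [[0.997, 0.083, -0.0], [0.083, -0.997, 0.0], [-0.0, -0.0, -1.0]]
wrist_force: [1.2, -0.4, -0.3]
gripper_width: 0.353
grasp_force: 0.0
```

```bash
python3 go.py 540,-340,230,4.5; python3 - <<'E'
from meas import *
p,d=camera("top");blobs(world("top",d),(.02,.06),(.45,.63,-.44,-.3));blobs(world("top",d),(.02,.1),(.44,.64,-.42,-.3))
E
```

```text
t 10.0 pos [ 545.3 -390.6  179.9] yaw 4.7 w 32.2 F [ 1.2 -0.4 -0.3] q [-0.64  0.49  1.38  0.    1.27  0.85]
540,-340,230,4.5 -> [ -1.1 -50.8 -50.1] [-0.     0.     0.004]
(0.02, 0.06) [466 182  23  67 842] z 0.036 ctr [ 543.1 -389.8] size [175.   31.6] ang 4.8 corners [[455, -381], [457, -413], [632, -398], [629, -367]]
(0.02, 0.06) [490 217  13  34 229] z 0.041 ctr [ 492.4 -431.1] size [84.8  4.8] ang 4.7 corners [[450, -432], [450, -437], [535, -430], [534, -425]]
(0.02, 0.1) [441 173  12   7  32] z 0.060 ctr [ 639.4 -308.1] size [ 1.1 15. ] ang 3.9 corners [[638, -301], [639, -316], [640, -316], [639, -301]]
(0.02, 0.1) [465 180  24  69 865] z 0.036 ctr [ 545.7 -389.5] size [180.1  31.6] ang 4.8 corners [[455, -381], [457, -413], [637, -398], [634, -366]]
```

Call:
apply_moves:
  commands: [45,5,-30,-40,0,0,0,45,20,-80,-50,0,0,0,45,30,-130,-50,0,0,0,45,33,-180,-50,0,0,0.02,45,33,-230,-50,0,0,0.04,45,33,-280,-50,0,0,0.04,45,33,-330,-50,0,0,0.04,45,33,-380,-50,0,0,0.04]

```text
time_s: 10.85
eef_pos: [0.547, -0.0117, 0.2285]
ee_rot: [[0.999, 0.042, 0.002], [0.042, -0.999, -0.0], [0.002, 0.0, -1.0]]
wrist_force: [1.5, -0.2, 0.2]
gripper_width: 0.495
grasp_force: 0.0
```

```bash
python3 go.py 524,272.5,230,2
```

```text
t 10.85 pos [547.  -11.7 228.5] yaw 2.4 w 45.1 F [ 1.5 -0.2  0.2] q [-0.04  0.27  1.6   0.    1.27  1.49]
524,272.5,230,2 -> [ -10.9 -284.9   -1.6] [ 0.    -0.002  0.007]
```

Call:
apply_moves:
  commands: [45,-2,-45,0,0,0,0,45,-4,-90,0,0,0,0,45,-6,-140,-1,0,0,0,45,-8,-185,-1,0,0,0.01,45,-10,-230,-1,0,0,0.01,45,-11,-265,-2,0,0,0.01,45,-11,-283,-2,0,0,0.01,45,-11,-285,-2,0,0,0.01]

```text
time_s: 11.65
eef_pos: [0.5241, 0.2722, 0.2299]
ee_rot: [[0.999, 0.035, 0.0], [0.035, -0.999, -0.0], [0.0, 0.0, -1.0]]
wrist_force: [0.6, -0.6, 0.2]
gripper_width: 0.495
grasp_force: 0.0
```

```bash
python3 go.py 524,272.5,126,2
```

```text
t 11.65 pos [524.1 272.2 229.9] yaw 2.0 w 45.1 F [ 0.6 -0.6  0.2] q [ 0.46  0.33  1.5  -0.    1.31  2.  ]
524,272.5,126,2 -> [-1.000e-01 -3.000e-01  1.039e+02] [ 0. -0.  0.]
```

Call:
apply_moves:
  commands: [45,0,0,25,0,0,0,45,0,0,50,0,0,0,45,0,0,75,0,0,0,45,0,0,92,0,0,0,45,0,0,101,0,0,0,45,0,0,104,0,0,0,45,0,0,104,0,0,0,45,0,0,104,0,0,0]

```text
time_s: 12.45
eef_pos: [0.525, 0.2707, 0.127]
ee_rot: [[0.999, 0.032, 0.002], [0.032, -0.999, 0.001], [0.002, -0.001, -1.0]]
wrist_force: [0.1, -0.1, -0.1]
gripper_width: 0.497
grasp_force: 0.0
```

Call:
apply_moves:
  commands: [8,0,0,0,0,0,0,8,0,0,0,0,0,0,8,0,0,0,0,0,0,8,0,0,0,0,0,0,8,0,0,0,0,0,0,8,0,0,-15,0,0,0,8,0,0,-50,0,0,0,8,0,0,-90,0,0,0]

```text
time_s: 13.25
eef_pos: [0.5232, 0.2702, 0.2152]
ee_rot: [[0.999, 0.033, -0.004], [0.033, -0.999, -0.002], [-0.004, 0.002, -1.0]]
wrist_force: [0.4, 0.9, -0.2]
gripper_width: 0.261
grasp_force: 30.0
```

```bash
python3 - <<'E'
from meas import *
p,d=camera("scene");blobs(world("scene",d),(.2,.262),(.4,.65,.15,.4));cv2.imwrite("pics/s3.png",p[60:320,320:640].repeat(2,0).repeat(2,1))
E
python3 go.py 588,-314.5,235,4.5
```

```text
(0.2, 0.262) [448 132  45  40 949] z 0.239 ctr [513.3 254.5] size [78.6 63.3] ang 89.8 corners [[482, 215], [545, 215], [545, 294], [482, 294]]
t 13.3 pos [527.  272.1 223.8] yaw 1.9 w 23.7 F [3.9 1.5 4.5] q [ 0.46  0.34  1.51 -0.    1.28  2.  ]
588,-314.5,235,4.5 -> [ 41.8 588.2 -13.4] [-0.004 -0.01  -0.046]
```

View pics/s3.png

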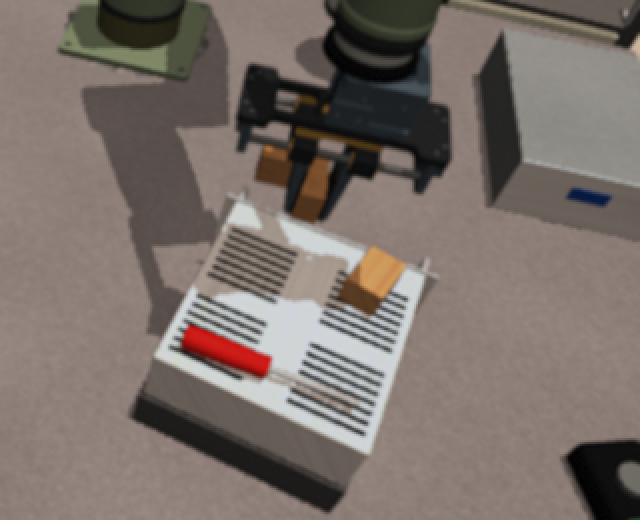

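The corner is held level in the fingers at about (300,185), with the driver and block undisturbed. Carry it to the bin.

Call:
apply_moves:
  commands: [8,5,35,-15,0,0,0,8,10,80,-18,0,0,0,8,15,125,-18,0,0,-0.01,8,20,175,-18,0,0,-0.02,8,25,225,-18,0,0,-0.03,8,30,275,-18,0,0,-0.04,8,34,325,-18,0,0,-0.04,8,36,375,-18,0,0,-0.04]

```text
time_s: 14.1
eef_pos: [0.5724, -0.1039, 0.2336]
ee_rot: [[0.997, 0.073, 0.0], [0.073, -0.997, -0.0], [0.0, 0.0, -1.0]]
wrist_force: [1.4, -0.3, -0.5]
gripper_width: 0.261
grasp_force: 30.0
```

```bash
python3 go.py 583.5,-315,235,4.5
```

```text
t 14.1 pos [ 572.4 -103.9  233.6] yaw 4.2 w 23.8 F [ 1.4 -0.3 -0.5] q [-0.2   0.32  1.52  0.    1.31  1.3 ]
583.5,-315,235,4.5 -> [ -4.3 211.3  -1.4] [ 0.    -0.    -0.006]
```

Call:
apply_moves:
  commands: [8,0,45,-1,0,0,0,8,-1,90,-1,0,0,0,8,-2,135,-1,0,0,0,8,-3,175,-1,0,0,0,8,-4,203,-1,0,0,-0.006,8,-4,211,-1,0,0,-0.006,8,-4,211,-1,0,0,-0.006,8,-4,211,-1,0,0,-0.006]

```text
time_s: 14.9
eef_pos: [0.5837, -0.3114, 0.2347]
ee_rot: [[0.997, 0.079, -0.0], [0.079, -0.997, 0.001], [-0.0, -0.001, -1.0]]
wrist_force: [0.4, -0.5, -0.2]
gripper_width: 0.263
grasp_force: 30.0
```

```bash
python3 go.py 583.5,-315,16,4.5; python3 - <<'E'
from meas import *
p,d=camera("scene");blobs(world("scene",d),(.22,.28),(.5,.65,-.45,-.2))
E
```

```text
t 14.9 pos [ 583.7 -311.4  234.7] yaw 4.5 w 23.9 F [ 0.4 -0.5 -0.2] q [-0.51  0.45  1.31  0.    1.38  0.98]
583.5,-315,16,4.5 -> [ -0.4   3.8 218.7] [-0.001  0.     0.001]
(0.22, 0.28) [172  83  34  30 596] z 0.259 ctr [ 570.9 -312.1] size [68.4 49.2] ang 4.0 corners [[535, -290], [539, -339], [607, -334], [603, -285]]
```

Call:
apply_moves:
  commands: [8,0,4,20,0,0,0,8,0,4,60,0,0,0,8,0,4,100,0,0,0,8,0,4,140,0,0,0,8,0,4,175,0,0,0,8,0,4,200,0,0,0,8,0,4,214,0,0,0,8,0,4,218,0,0,0]

```text
time_s: 15.75
eef_pos: [0.5837, -0.3152, 0.0158]
ee_rot: [[0.997, 0.08, -0.002], [0.08, -0.997, 0.001], [-0.002, -0.001, -1.0]]
wrist_force: [-0.8, -0.0, -1.4]
gripper_width: 0.261
grasp_force: 30.0
```

Call:
apply_moves:
  commands: [29,0,0,0,0,0,0,29,0,0,0,0,0,0,29,0,0,0,0,0,0,29,0,0,-10,0,0,0,29,0,0,-40,0,0,0,29,0,0,-90,0,0,0,29,0,0,-140,0,0,0,29,0,0,-190,0,0,0]

```text
time_s: 16.55
eef_pos: [0.5839, -0.3166, 0.2105]
ee_rot: [[0.997, 0.079, 0.002], [0.079, -0.997, -0.001], [0.002, 0.001, -1.0]]
wrist_force: [1.4, -0.5, 0.7]
gripper_width: 0.319
grasp_force: 0.0
```

```bash
python3 go.py 525,360.5,230,159; python3 - <<'E'
from meas import *
p,d=camera("top");X=world("top",d)
blobs(X,(.02,.07),(.44,.64,-.425,-.285));blobs(X,(.145,.165),(.45,.6,.3,.4))
E
```

```text
t 16.55 pos [ 583.9 -316.6  210.5] yaw 4.5 w 29.0 F [ 1.4 -0.5  0.7] q [-0.51  0.46  1.35 -0.    1.33  0.98]
525,360.5,230,159 -> [  -5.5 -679.7  -20.3] [ 2.000e-03  1.000e-03 -2.696e+00]
(0.02, 0.07) [440 176   8   4  31] z 0.049 ctr [ 638.6 -302.6] size [ 1.9 30.6] ang 1.5 corners [[637, -287], [638, -318], [640, -318], [639, -287]]
(0.02, 0.07) [443 192  43  57 902] z 0.037 ctr [ 528.8 -355.2] size [148.4  98.5] ang 3.9 corners [[451, -311], [458, -409], [606, -399], [600, -301]]
(0.02, 0.07) [438 228   9  27 146] z 0.047 ctr [ 472.9 -287.5] size [66.   2.8] ang 5.3 corners [[440, -289], [440, -292], [506, -286], [506, -283]]
(0.145, 0.165) [161 203  26  28 429] z 0.154 ctr [524.4 360.4] size [40.4 57.8] ang 67.8 corners [[490, 353], [544, 331], [559, 368], [505, 390]]
```

Call:
apply_moves:
  commands: [60,0,-20,-20,0,0,-0.14,60,0,-60,-20,0,0,-0.28,60,0,-100,-20,0,0,-0.42,60,0,-140,-20,0,0,-0.56,60,0,-180,-20,0,0,-0.7,60,0,-220,-20,0,0,-0.84,60,0,-260,-20,0,0,-0.98,60,0,-300,-20,0,0,-1.12]

```text
time_s: 17.4
eef_pos: [0.5602, -0.0161, 0.2282]
ee_rot: [[0.358, 0.934, 0.002], [0.934, -0.358, -0.0], [0.001, 0.002, -1.0]]
wrist_force: [0.3, -0.1, 0.5]
gripper_width: 0.659
grasp_force: 0.0
```

```bash
python3 go.py 525,360.5,230,159
```

```text
t 17.4 pos [560.2 -16.1 228.2] yaw 69.0 w 60.1 F [ 0.3 -0.1  0.5] q [-0.05  0.29  1.58  0.    1.28  0.32]
525,360.5,230,159 -> [ 339.  -167.9   -1.9] [ 2.000e-03  1.000e-03 -1.571e+00]
```

Call:
apply_moves:
  commands: [60,35,-15,0,0,0,-0.14,60,75,-35,-1,0,0,-0.28,60,115,-55,-2,0,0,-0.42,60,155,-75,-2,0,0,-0.56,60,195,-95,-2,0,0,-0.7,60,235,-115,-2,0,0,-0.84,60,275,-135,-2,0,0,-0.98,60,310,-153,-2,0,0,-1.12]

```text
time_s: 18.2
eef_pos: [0.5302, 0.329, 0.2301]
ee_rot: [[-0.685, 0.729, 0.002], [0.729, 0.685, 0.001], [-0.0, 0.002, -1.0]]
wrist_force: [0.8, -0.7, -0.2]
gripper_width: 0.662
grasp_force: 0.0
```

```bash
python3 go.py 525,360.5,230,159
```

```text
t 18.2 pos [530.2 329.  230.1] yaw 133.2 w 60.4 F [ 0.8 -0.7 -0.2] q [ 0.54  0.39  1.42  0.    1.33 -0.22]
525,360.5,230,159 -> [26.5 17.8  0.2] [ 0.002  0.001 -0.45 ]
```

Call:
apply_moves:
  commands: [60,10,7,0,0,0,-0.13,60,20,14,0,0,0,-0.26,60,26,18,0,0,0,-0.38,60,26,18,0,0,0,-0.45,60,26,18,0,0,0,-0.45,60,26,18,25,0,0,-0.45,60,26,18,45,0,0,-0.45,60,26,18,50,0,0,-0.45]

```text
time_s: 19.0
eef_pos: [0.5251, 0.3571, 0.1772]
ee_rot: [[-0.931, 0.366, -0.003], [0.366, 0.931, -0.002], [0.002, -0.003, -1.0]]
wrist_force: [0.4, -1.0, -1.1]
gripper_width: 0.655
grasp_force: 0.0
```

```bash
python3 go.py 524.5,360.5,127,158.5
```

```text
t 19.0 pos [525.1 357.1 177.2] yaw 158.5 w 59.7 F [ 0.4 -1.  -1.1] q [ 0.58  0.44  1.47 -0.    1.23 -0.62]
524.5,360.5,127,158.5 -> [ 1.7  3.1 50.2] [-0.003 -0.002  0.001]
```

Call:
apply_moves:
  commands: [60,1,2,15,0,0,0,60,1,2,30,0,0,0,60,1,2,42,0,0,0,60,1,2,49,0,0,0,60,1,2,50,0,0,0,60,1,2,50,0,0,0,20,1,2,50,0,0,0,20,1,2,50,0,0,0]

```text
time_s: 19.8
eef_pos: [0.5263, 0.3606, 0.1296]
ee_rot: [[-0.931, 0.364, 0.001], [0.364, 0.931, 0.001], [-0.001, 0.001, -1.0]]
wrist_force: [-0.3, -0.5, -0.5]
gripper_width: 0.516
grasp_force: 0.0
```

Call:
apply_moves:
  commands: [20,0,0,0,0,0,0,20,0,0,0,0,0,0,20,0,0,0,0,0,0,20,0,0,-5,0,0,0,20,0,0,-25,0,0,0,20,0,0,-60,0,0,0,20,0,0,-95,0,0,0,20,0,0,-105,0,0,0]

```text
time_s: 20.6
eef_pos: [0.5274, 0.3613, 0.2383]
ee_rot: [[-0.931, 0.364, 0.006], [0.364, 0.931, 0.004], [-0.004, 0.006, -1.0]]
wrist_force: [-0.1, 0.5, -0.6]
gripper_width: 0.434
grasp_force: 29.9
```

```bash
python3 - <<'E'
from meas import *
p,d=camera("scene");blobs(world("scene",d),(.215,.275),(.45,.6,.3,.42));cv2.imwrite("pics/s4.png",p[60:320,320:640].repeat(2,0).repeat(2,1))
E
python3 go.py 490,-335.5,230,184.5
```

```text
(0.215, 0.275) [508 146  38  39 985] z 0.261 ctr [528.5 361.1] size [61.9 61.9] ang 68.0 corners [[488, 344], [546, 321], [569, 378], [511, 401]]
t 20.65 pos [527.3 361.2 238. ] yaw 158.6 w 39.9 F [ 0.3  0.7 -0.2] q [ 0.58  0.41  1.37 -0.    1.36 -0.62]
490,-335.5,230,184.5 -> [-219.  -662.5    5.2] [ 0.005  0.005 -0.451]
```

View pics/s4.png

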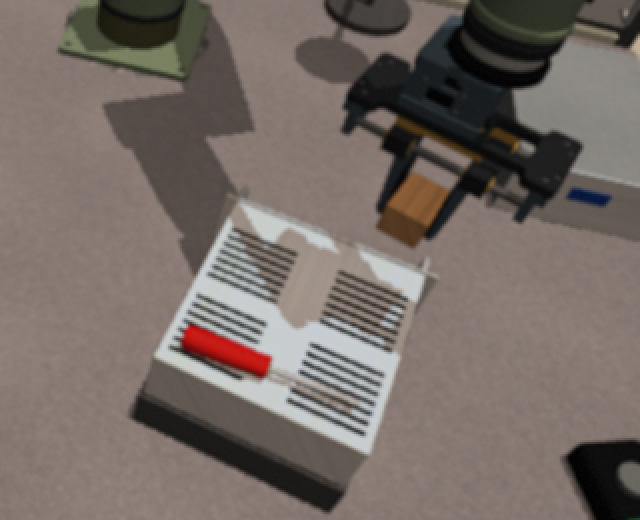

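The block is held at (420,210). Now carry it to the bin.

Call:
apply_moves:
  commands: [20,-10,-30,3,0,0,0,20,-26,-75,5,0,0,-0.06,20,-41,-120,5,0,0,-0.12,20,-56,-165,5,0,0,-0.18,20,-71,-210,5,0,0,-0.24,20,-86,-255,5,0,0,-0.3,20,-101,-300,5,0,0,-0.36,20,-116,-345,5,0,0,-0.42]

```text
time_s: 21.45
eef_pos: [0.5069, -0.005, 0.2272]
ee_rot: [[-0.999, -0.05, -0.003], [-0.05, 0.999, -0.0], [0.003, 0.0, -1.0]]
wrist_force: [1.5, -0.9, -1.6]
gripper_width: 0.44
grasp_force: 30.0
```

```bash
python3 go.py 495.5,-335,230,184.5
```

```text
t 21.45 pos [506.9  -5.  227.2] yaw -177.1 w 40.1 F [ 1.5 -0.9 -1.6] q [-0.03  0.21  1.69 -0.    1.25 -1.65]
495.5,-335,230,184.5 -> [  27.8 -329.    -2.7] [ 0.    -0.003 -0.029]
```

Call:
apply_moves:
  commands: [20,3,-45,-3,0,0,0,20,8,-92,-3,0,0,-0.01,20,12,-140,-3,0,0,-0.02,20,16,-188,-3,0,0,-0.03,20,20,-236,-3,0,0,-0.03,20,25,-284,-3,0,0,-0.03,20,28,-320,-3,0,0,-0.03,20,28,-329,-3,0,0,-0.03]

```text
time_s: 22.25
eef_pos: [0.4945, -0.3365, 0.2295]
ee_rot: [[-0.997, -0.073, -0.003], [-0.073, 0.997, 0.001], [0.003, 0.001, -1.0]]
wrist_force: [0.0, 0.3, -1.0]
gripper_width: 0.433
grasp_force: 29.9
```

```bash
python3 go.py 495.5,-335,19,184.5
```

```text
t 22.25 pos [ 494.5 -336.5  229.5] yaw -175.8 w 39.5 F [ 0.   0.3 -1. ] q [-0.62  0.35  1.48 -0.    1.31 -2.26]
495.5,-335,19,184.5 -> [ -1.8   1.2 210.5] [ 0.001 -0.003 -0.005]
```

Call:
apply_moves:
  commands: [20,-1,1,30,0,0,0,20,-1,1,65,0,0,0,20,-1,1,100,0,0,0,20,-1,1,140,0,0,0,20,-1,1,175,0,0,0,20,-1,1,197,0,0,0,20,-1,1,206,0,0,0,20,-1,1,209,0,0,0]

```text
time_s: 23.05
eef_pos: [0.4961, -0.3309, 0.0215]
ee_rot: [[-0.997, -0.078, -0.002], [-0.078, 0.997, 0.002], [0.002, 0.002, -1.0]]
wrist_force: [-0.1, 0.5, -1.0]
gripper_width: 0.438
grasp_force: 29.9
```

Call:
apply_moves:
  commands: [48,0,0,0,0,0,0,48,0,0,0,0,0,0,48,0,0,0,0,0,0,48,0,0,0,0,0,0,48,0,0,-20,0,0,0,48,0,0,-60,0,0,0,48,0,0,-110,0,0,0,48,0,0,-160,0,0,0]

```text
time_s: 23.85
eef_pos: [0.4964, -0.3319, 0.185]
ee_rot: [[-0.997, -0.077, -0.0], [-0.077, 0.997, -0.0], [0.0, -0.0, -1.0]]
wrist_force: [1.5, -1.0, -1.1]
gripper_width: 0.529
grasp_force: 0.0
```

Call:
apply_moves:
  commands: [48,0,-30,-50,0,0,0,48,0,0,-80,0,0,0,48,0,50,-80,0,0,0,48,0,100,-80,0,0,0,48,0,150,-80,0,0,0,48,0,200,-80,0,0,0,48,0,240,-80,0,0,0,48,0,240,-80,0,0,0]

```text
time_s: 24.65
eef_pos: [0.4774, -0.0888, 0.2638]
ee_rot: [[-0.997, -0.082, 0.001], [-0.082, 0.997, 0.002], [-0.001, 0.001, -1.0]]
wrist_force: [0.9, -1.7, 1.2]
gripper_width: 0.527
grasp_force: 0.0
```

```bash
python3 go.py; python3 - <<'E'
from meas import *
p,d=camera("top");X=world("top",d);cv2.imwrite("pics/t5.png",np.hstack([p[120:280,140:300],p[130:290,360:520]]).repeat(2,0).repeat(2,1))
blobs(X,(.02,.1),(.445,.635,-.425,-.29))
B=X[185:250,445:500,2];print(np.nanmax(X[(X[...,0]>.455)&(X[...,0]<.625)&(X[...,1]>-.41)&(X[...,1]<-.3)][:,2]))
blobs(X,(.146,.165),(.3,.6,-.2,.1));blobs(X,(.065,.09),(.6,.7,-.2,0))
E
```

```text
t 24.65 pos [477.4 -88.8 263.8] yaw -175.3 w 48.1 F [ 0.9 -1.7  1.2] q [-0.21  0.15  1.67  0.    1.32 -1.86]
(0.02, 0.1) [485 175  14  35 292] z 0.056 ctr [ 595.1 -424. ] size [79.7  6.1] ang 4.9 corners [[555, -424], [556, -430], [635, -424], [634, -418]]
(0.02, 0.1) [470 180  19  69 789] z 0.036 ctr [ 544.9 -385.1] size [179.7  39.6] ang 5.4 corners [[454, -374], [457, -413], [636, -396], [633, -357]]
0.04901771045825805
(0.146, 0.165) [381 245  15   4  41] z 0.150 ctr [ 454.3 -134.8] size [ 6.9 32.2] ang 0.9 corners [[451, -119], [451, -151], [458, -151], [458, -119]]
```

View pics/t5.png

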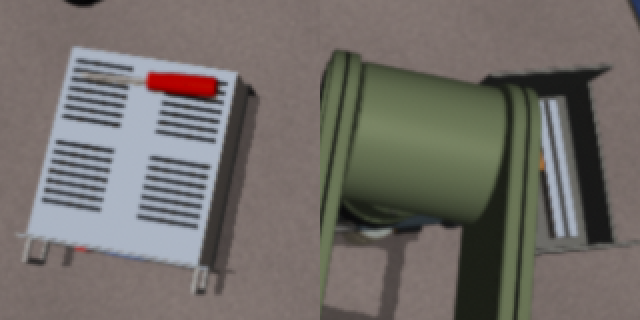

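The arm hides part of the bin, so I'll move it further aside and check once more.

Call:
apply_moves:
  commands: [48,0,50,0,0,0,0,48,0,100,0,0,0,0,48,0,150,0,0,0,0,48,0,180,0,0,0,0,48,0,190,0,0,0,0,48,0,190,0,0,0,0,48,0,190,0,0,0,0,48,0,190,0,0,0,0]

```text
time_s: 25.5
eef_pos: [0.464, 0.0951, 0.2629]
ee_rot: [[-0.997, -0.075, 0.0], [-0.075, 0.997, -0.001], [-0.0, -0.001, -1.0]]
wrist_force: [-1.0, 0.3, -0.6]
gripper_width: 0.525
grasp_force: 0.0
```

```bash
python3 go.py; python3 - <<'E'
from meas import *
p,d=camera("top");X=world("top",d);cv2.imwrite("pics/t6.png",p[130:290,350:530].repeat(3,0).repeat(3,1))
M=mask(X,(-.1,.3),.455,.625,-.41,-.3);print("max z in bin",X[M][:,2].max())
blobs(X,(.032,.07),(.445,.635,-.42,-.295))
blobs(X,(.146,.165),(.3,.6,-.2,-.05));blobs(X,(.065,.09),(.6,.7,-.2,0))
E
```

```text
t 25.5 pos [464.   95.1 262.9] yaw -175.7 w 47.9 F [-1.   0.3 -0.6] q [ 0.18  0.13  1.69 -0.    1.32 -1.47]
max z in bin 0.0485441301858158
(0.032, 0.07) [ 443  180   46   69 1165] z 0.037 ctr [ 542.3 -355.6] size [179.3  97.6] ang 5.6 corners [[448, -316], [458, -413], [636, -395], [627, -298]]
(0.032, 0.07) [448 222  19  23 348] z 0.042 ctr [ 495.  -331.3] size [56.5 39.7] ang 5.6 corners [[465, -314], [469, -354], [525, -348], [521, -309]]
(0.146, 0.165) [377 228  22  21 355] z 0.150 ctr [ 473.8 -134.4] size [47.4 45.9] ang 88.2 corners [[450, -157], [496, -159], [497, -111], [452, -110]]
(0.065, 0.09) [363 159  23  22 387] z 0.075 ctr [ 654.9 -117.6] size [55.2 55.8] ang 25.1 corners [[618, -104], [642, -155], [692, -131], [668, -81]]
```

View pics/t6.png

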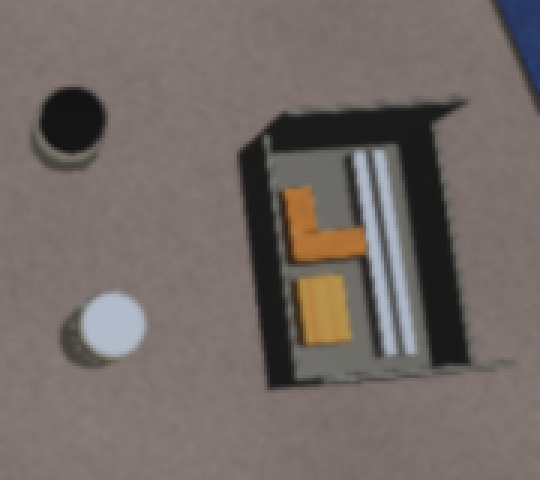

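The bar (385,250), corner (320,230) and block (325,310) all lie flat in the bin, with tops no higher than about 49 mm, below the 85 mm rim. The can and jar haven't moved.

```bash
python3 -c "
from cell import r
print(r.finish_job())"
```

```text
the job is handed in; nothing more can be done
None
```

The job is handed in at about 25.5 s: the bar was drawn out, laid down and regripped round its middle, and all three pieces lie flat in the bin below the rim, with the screwdriver, can and jar left where they were.

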